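# Bed the packing tray and hold the brake lever over it

### The job

Spread the heap of cork blocks in the blue tray into a single layer, all of them flat on the tray floor, none on top of another, and at least one in every quarter of the tray. Then grip the red cast brake lever by its balance point, lift it, and hold it level about 10 cm above the tray floor, lengthwise along the tray (either way round) with the middle of its length over the tray's centre, clear of the blocks. Finish while still holding it there, still and not set down, and leave everything else on the bench where it is.

Things in the scene. Friction and masses are not known exactly. Their poses are not given: they have to be found in the camera images.
- tray: shallow open blue tray fixed to the bench, outside 190 (x) x 280 (y, its length) x 26 mm (z), walls and floor 5 mm thick; origin at the centre of its underside, on the bench. Its lengthwise and crosswise centre lines divide it into four quarters. The heap sits in its +y half: four blocks side by side on the tray floor and two more on top of them
- block1_center (a point): brown cork packing block, rounded box 44 (its x) x 36 (its y) x 40 (its z) mm, about 40 g. The point is the centre of the block. It starts on the tray floor at the bottom of the heap
- block2_center (a point): brown cork packing block, rounded box 44 (its x) x 36 (its y) x 40 (its z) mm, about 40 g. The point is the centre of the block. It starts on the tray floor at the bottom of the heap
- block3_center (a point): brown cork packing block, rounded box 44 (its x) x 36 (its y) x 40 (its z) mm, about 40 g. The point is the centre of the block. It starts on the tray floor at the bottom of the heap
- block4_center (a point): brown cork packing block, rounded box 44 (its x) x 36 (its y) x 40 (its z) mm, about 40 g. The point is the centre of the block. It starts on the tray floor at the bottom of the heap
- block5_center (a point): brown cork packing block, rounded box 44 (its x) x 36 (its y) x 40 (its z) mm, about 40 g. The point is the centre of the block. It starts on top of the heap, bridging two lower blocks, its x axis roughly along the tray's length, about 54 mm beside the other top block
- block6_center (a point): brown cork packing block, rounded box 44 (its x) x 36 (its y) x 40 (its z) mm, about 40 g. The point is the centre of the block. It starts on top of the heap, bridging two lower blocks, its x axis roughly along the tray's length, about 54 mm beside the other top block
- lever_balance (a point): balance point (centre of mass) of the red brake lever, inside its arm 54 mm from the hub's centre, 20 mm above the underside; x points along the arm to the pedal (its end 154 mm away; the hub's end is 90 mm the other way), y across the arm, z up
- lever_middle (a point): point on the lever's arm half-way along the lever's full length, 32 mm from the balance point towards the pedal, 20 mm above the underside; same axes
- lever: red cast brake lever, 244 mm long, about 0.6 kg, lying flat: a round hub (72 mm across, 40 mm tall, with a steel bush) at one end, a straight arm 20 mm wide and 20 mm thick (from 10 to 30 mm above the lever's underside) and at the other end an upright foot pedal 18 x 50 x 40 mm with a black rubber tread. Origin on its underside straight below the balance point; x along the arm to the pedal
- mug: bystander: white mug, 80 mm wide, 90 mm tall; origin at the centre of its underside
- carton: bystander: small brown carton, 110 x 80 x 70 mm; origin at the centre of its underside
- jar: bystander: amber jar, 52 mm wide, 75 mm tall; origin at the centre of its underside
- wrench: bystander: steel wrench, 190 mm long, lying flat; origin at the centre of its underside
- taperoll: bystander: roll of clear tape lying flat, 90 mm wide, 48 mm tall; origin at the centre of its underside
- caster: bystander: small black caster wheel lying flat, 50 mm wide, 26 mm tall; origin at the centre of its underside
Not all that is in view belongs to the job. Leave any purple or turquoise look-alike of the part that bears block1_center alone.

How it is judged:
By the outcome, as a careful person would: the job done as asked, in the order asked, and still so for the second after the job is handed in, while the arm keeps its last pose, push and grip.
It also fails if it takes over 67 s, if anything falls off the work surface, if the arm or the gripper's body presses on something with over 40 N, if the wrist force passes 120 N, or if a joint passes its speed limit or range.

### The arm

A 6-joint arm with a two-finger parallel gripper is mounted at the origin on the work surface. World frame = base frame: x ahead of the robot, y to its left, z up, the work surface at z = 0. Lengths are in mm, angles in rad, forces in N, time in s.
With the tool pointing down it reaches from about 350 to 975 mm from the base axis. Payload 7.1 kg.
Tool frame: the origin (TCP) lies on the mounting face of the last link; the fingertips stand 182 mm ahead of it and the grasp point (between the pads) lies 163 mm ahead of it (ctrl.finger_overhang is the distance from the TCP to the fingertips, in mm); z points along the fingers, y is the direction in which the jaws open and shut (so a half turn about z gives the same grasp; the last joint's range is limited). The gripper opens to 88 mm and grips with 3 to 60 N. Pads are 20 mm wide; open, the fingers measure 115 mm over their backs; the gripper's body (75 mm by 178 mm) begins 61 mm behind the grasp point.
Start: joints at [-1.247, 0.423, 1.63, -0, 1.089, -0.019], TCP at [210.096, -588.614, 404.675] pointing down, gripper open.
Joint ranges: [-3, 3], [-0.9, 2.11], [0.09, 2.58], [-1.31, 4.45], [0.11, 2.69], [-2.54, 2.54]. Speed limits (rad/s): [2.39, 2.39, 3.01, 3.14, 3.14, 3.14].

### API

Orientations are given as a rotation vector (axis times angle).
In Python, from workcell import ctrl, viewer, recognise gives the robot as it stands.
- The arm moves only by the shell command python3 -m handwheel 'ROWS'. ROWS is JSON, a list of rows, each an object of numbers: "gripper": the closure, from 0 (fully open) to 1 (shut); "tx", "ty", "tz": the shift along the tool's x, y, z in m; "rx", "ry", "rz": the turn, a rotation vector about the tool's x, y, z in degrees. In form: [{"gripper": .., "tx": .., "ty": .., "tz": .., "rx": .., "ry": .., "rz": ..}, ...]. A call has 1 to 8 rows; each row shifts and turns the commanded pose from where the row before left it, along the tool's axes as they then stand; what a row does not reach is not made up. A row lasts 1/8 s, in which the tool goes at most 62.5 mm and 10.7 degrees, less where a joint would pass 70% of its speed; a pose out of reach is approached as far as the arm can. A call with a gripper value outside its range is refused whole. The fingers move at their own pace and stop on an object; the grip force is fixed at half the most. Time passes only in rows, so rows that do not move let the fingers close. It gives the time, the measured TCP pose, the force and the opening at its end, in the units of the state.
- ctrl.get_obs(): the state, without advancing time (a new reading comes with each control period).
- viewer.get_image(name): name is "scene" or "top"; returns a dict with "image" (480x640x3 uint8, red, green, blue), "range_z" (480x640 float32, mm along the optical axis (not along the pixel's ray), 0 where there is no reading), "vfov" (degrees; the focal length in pixels is half the picture's height over the tangent of half this angle, whatever the lens; pixels are square), "cx", "cy" (the principal point, pixels), "k1" (the pictures are not rectified: a ray, as slopes to the right and down, at radius r is drawn at 1 + k1 r^2 times it, then the intrinsics apply), "extrinsics" (4x4, takes a point from world to camera coordinates). Camera axes: x right, y up, looking along -z (the intrinsics and any distortion apply to the point x, -y, -z); pixel columns grow to the right and rows downward; lengths in mm; the calibration is good to about 2 mm. A picture is of the moment at which its call begins.
- ctrl.close_job(): hands the job in, once; it reports no verdict.
Trained networks look in a picture, given as the dict that the camera call returned (one of the last four; its "shot" number tells which), for a name from the list of things; names that differ only in an ending like _2 or _b are one class to them, and where a whole thing is asked for, a point or a joint stands for the part that bears it (a point fixed in the world has none). Each returns a list of dicts, best first, with "p" (0 to 1); they miss things now and then, are a little off and sometimes report something else, mostly with a low value. They report only what shows in the picture. A call takes as long as a camera call. They do not tell look-alikes from the thing itself.
- recognise(picture, name): "xy" ([column, row] as shares, 0 to 1, of the picture: columns of its width, rows of its height, amid what is visible of it).
The state is a dict: "t": time; "qpos": joint angles; "qvel": joint speeds; "joint_torque": joint torques, N m; "ee_pos": TCP position; "orientation": TCP orientation; "ft_force": force on the tool from outside, world axes, zero at the start; "moment": the same for the moment, N m; "width": finger opening in mm.
Only numpy, scipy, OpenCV 4.12 (cv2) and the standard library are available. Lean on these libraries where they do the work, as an engineer would, in place of code of your own. Each camera call takes 0.05 s, during which the arm holds its last target.

## Working session

There is one attempt and no reset: what is moved stays moved. The work goes in short steps, Python scripts to look and compute and a shell command to move; the robot and the scene stay as the last step left them, time stands still between calls to the robot, and variables do not carry over. Pictures are saved under pics/ and viewed, and the job is handed in when it is done.

```bash
ls; mkdir -p pics
cat > h.py <<'E'
import numpy as np, cv2
from workcell import ctrl, viewer, recognise
def f(p): return 240/np.tan(np.radians(p['vfov'])/2)
def ray(p,u,v):
    x=(np.asarray(u,float)-p['cx'])/f(p); y=(np.asarray(v,float)-p['cy'])/f(p)
    a,b=x.copy(),y.copy()
    for _ in range(20):
        s=1+p['k1']*(a*a+b*b); a=x/s; b=y/s
    return a,b
def world(p,u,v,z=None):
    a,b=ray(p,u,v)
    z=p['range_z'][np.asarray(v,int),np.asarray(u,int)] if z is None else z
    c=np.stack([a*z,-b*z,-z*np.ones_like(a),np.ones_like(a)],-1)
    return (c@np.linalg.inv(p['extrinsics']).T)[...,:3]
def planeat(p,u,v,h):
    a=world(p,u,v,100.);b=world(p,u,v,1000.)
    return a+(b-a)*((h-a[...,2])/(b[...,2]-a[...,2]))[...,None]
def proj(p,X):
    c=np.append(np.asarray(X,float),1)@np.asarray(p['extrinsics']).T
    a,b=c[0]/-c[2],-c[1]/-c[2]; s=1+p['k1']*(a*a+b*b)
    return p['cx']+f(p)*a*s,p['cy']+f(p)*b*s
def cloud(p):
    v,u=np.mgrid[0:480,0:640]
    W=world(p,u,v); W[p['range_z']==0]=np.nan
    return W
def save(p,n,crop=None,k=1):
    im=p['image'][...,::-1]
    if crop: im=im[crop[1]:crop[3],crop[0]:crop[2]]
    im=cv2.resize(im,None,fx=k,fy=k,interpolation=cv2.INTER_CUBIC); cv2.imwrite('pics/'+n,im)
E
python3 - <<'E'
from h import *
import pickle
o=ctrl.get_obs(); print(o['t'],o['ee_pos'],o['orientation'],o['width'],ctrl.finger_overhang)
for n in ['top','scene']:
    p=viewer.get_image(n); save(p,n+'0.png'); pickle.dump(p,open(n+'0.pkl','wb'))
    print(n,p['vfov'],p['cx'],p['cy'],p['k1'],np.round(p['extrinsics'],2).tolist())
    for q in ['tray','lever_balance','lever_middle','block5_center','block1_center','lever']:
        for r in recognise(p,q)[:8]:
            u,v=r['xy'][0]*640,r['xy'][1]*480
            print(q,round(r['p'],2),round(u),round(v),np.round(world(p,u,v)))
E
```

```text
pics
0.0 [ 210.0227553  -588.36147939  403.88780444] [-3.09401955e+00 -5.35592055e-01  3.45647846e-04] 87.6154614215278 182.0
top 52.16587354472995 324.06959999954427 243.6568099753461 -0.0500900557377431 [[0.02, -1.0, -0.0, -0.99], [0.98, 0.02, 0.18, -559.98], [-0.18, -0.01, 0.98, -1082.86], [0.0, 0.0, 0.0, 1.0]]
tray 0.71 433 255 [ 546. -248.   10.]
tray 0.22 404 239 [ 575. -173.   47.]
lever_balance 0.84 231 252 [538. 231.  33.]
lever_middle 0.59 232 251 [540. 228.  32.]
block5_center 0.83 393 253 [ 536. -142.   87.]
block5_center 0.37 390 233 [ 581. -136.   86.]
block1_center 0.85 337 281 [474. -19.  44.]
block1_center 0.78 336 223 [612. -15.  39.]
block1_center 0.71 407 259 [ 529. -179.   47.]
block1_center 0.56 367 317 [394. -90.  40.]
lever 0.93 230 252 [540. 233.  28.]
scene 56.58955992074068 315.9690521459279 240.40000071882545 -0.011492856007508913 [[0.63, 0.78, -0.02, -351.52], [-0.41, 0.36, 0.84, 158.07], [0.66, -0.51, 0.54, -1432.35], [0.0, 0.0, 0.0, 1.0]]
tray 0.56 218 313 [ 546. -251.    6.]
lever_balance 0.9 380 233 [582. 193.  39.]
lever_middle 0.83 380 230 [569. 205.  38.]
block5_center 0.56 252 265 [ 542. -156.   83.]
block1_center 0.87 245 246 [ 410. -100.   38.]
block1_center 0.8 325 277 [627. -25.  35.]
block1_center 0.74 244 286 [ 548. -183.   44.]
block1_center 0.62 288 250 [494. -30.  40.]
lever 0.75 382 232 [583. 200.  40.]
```

View pics/top0.png

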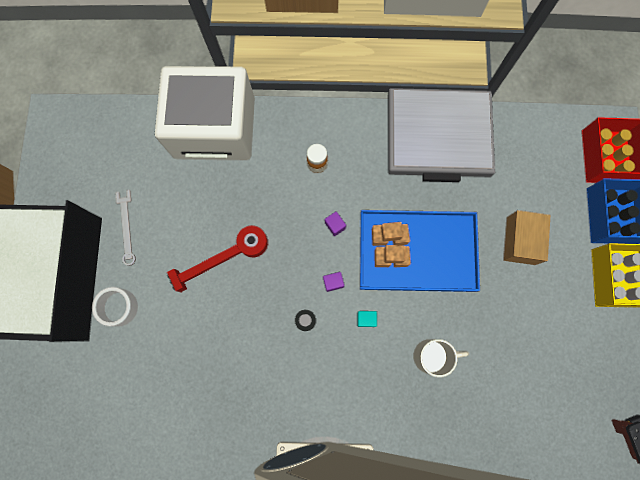

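View pics/scene0.png

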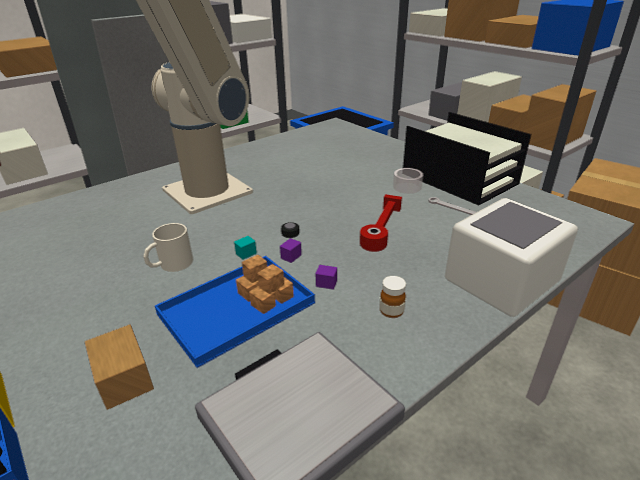

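Run:
```python
from h import *
import pickle
p=pickle.load(open('top0.pkl','rb'))
save(p,'crop_top0.png',(330,190,530,320),4)
p=pickle.load(open('scene0.pkl','rb'))
save(p,'crop_scene0.png',(130,210,330,360),4)
```

```text
(no output)
```

View pics/crop_top0.png

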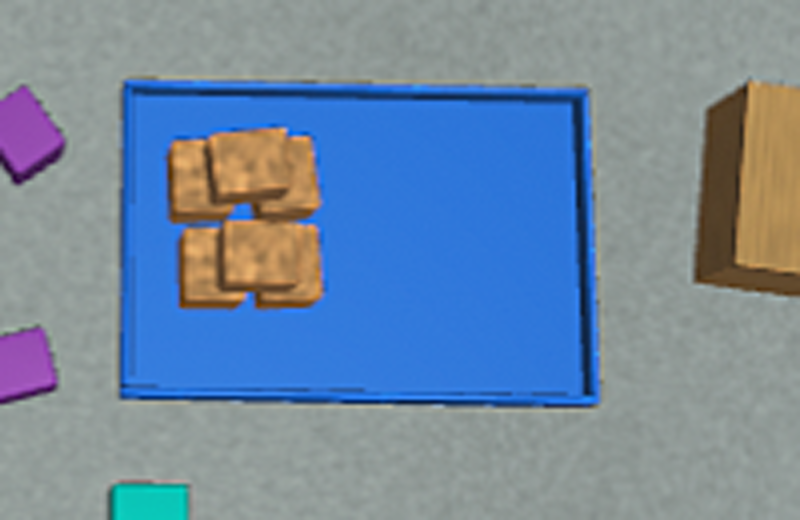

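View pics/crop_scene0.png

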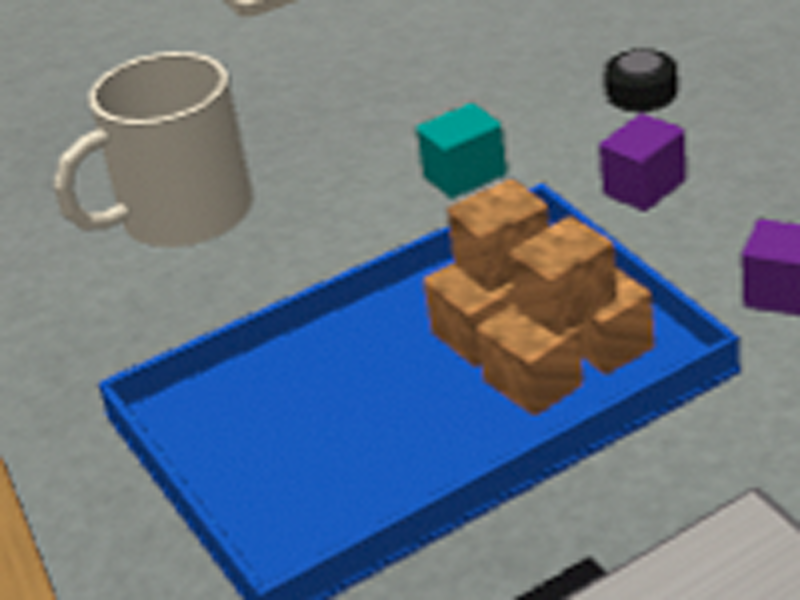

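Run:
```python
from h import *
import pickle
p=pickle.load(open('top0.pkl','rb')); W=cloud(p); im=cv2.cvtColor(p['image'],cv2.COLOR_RGB2HSV)
H,S,V=[im[...,i].astype(int) for i in range(3)]
box=np.zeros((480,640),bool); box[190:310,340:500]=1
blue=(H>100)&(H<125)&(S>150)&box
rim=blue&(W[...,2]>20)
m=cv2.minAreaRect(W[blue][:,:2].astype(np.float32)); print('tray',m, np.nanmedian(W[blue][:,2]))
m=cv2.minAreaRect(W[rim][:,:2].astype(np.float32)); print('rim',m,rim.sum())
for k in [(360,211),(477,211),(360,289),(479,290)]: print(planeat(p,np.float64(k[0]),np.float64(k[1]),26))
cork=(H<20)&(S>70)&box&(W[...,2]>15)
cork[:,:365]=0;cork[:,420:]=0
top=(cork&(W[...,2]>75)).astype(np.uint8)
n,l,s,c=cv2.connectedComponentsWithStats(top)
for i in range(1,n):
    if s[i,4]>20:
        q=W[l==i]; print('top',s[i],np.round(np.median(q,0)),cv2.minAreaRect(q[:,:2].astype(np.float32)))
low=cork&(W[...,2]<60)&(W[...,2]>35)
q=W[low]; print(np.round(np.nanmin(q,0)),np.round(np.nanmax(q,0)))
red=((H<6)|(H>174))&(S>150)&(V>60); red[:,:150]=0;red[:,280:]=0;red[:200]=0;red[310:]=0
q=W[red]; print('red',red.sum(),np.nanmin(q,0),np.nanmax(q,0))
np.save('W0.npy',W)
arm=red&(W[...,2]<36)&(W[...,2]>24)
q=W[arm]; print('arm',len(q),np.median(q,0))
# per-row crop
save(p,'crop_lev.png',(150,210,290,310),5)
```

```text
tray ((556.694580078125, -213.5959014892578), (188.1261444091797, 277.6582336425781), 0.9095948934555054) 5.7491418312090445
rim ((555.927978515625, -214.10604858398438), (190.33604431152344, 278.8492431640625), 0.3689022362232208) 850
[646.26951587 -71.89491382  26.        ]
[ 653.03963276 -353.70504429   26.        ]
[459.20839572 -73.854744    26.        ]
[ 462.87698901 -352.1188445    26.        ]
top [382 222  21  17 294] [ 588. -141.   85.] ((588.9818115234375, -141.93252563476562), (35.06901931762695, 41.821495056152344), 8.10788631439209)
top [386 245  19  17 304] [ 537. -147.   85.] ((537.3784790039062, -147.69415283203125), (40.897552490234375, 36.11284637451172), 89.79596710205078)
[ 514. -186.   35.] [ 613. -102.   59.]
red 1452 [444.98710429 148.33032163   1.01062739] [601.07174377 375.16361352  46.07632661]
arm 633 [511.56471852 281.1776112   30.11167654]
```

View pics/crop_lev.png

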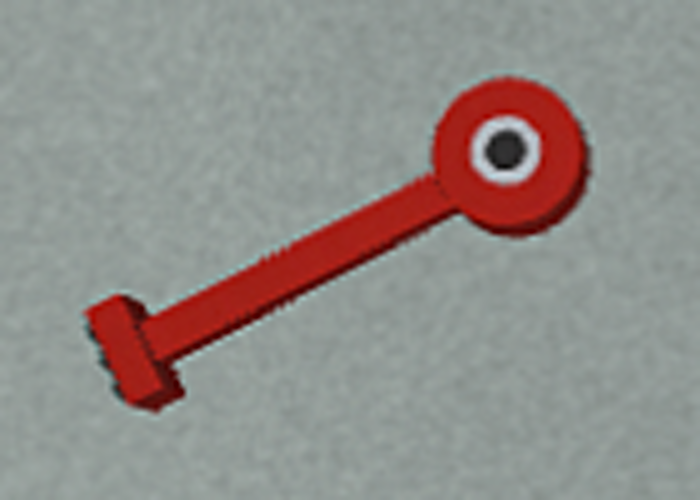

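```bash
cat >> h.py <<'E'
from scipy.spatial.transform import Rotation as R
def go(gx,gy,gz,yawdeg=None):
    """tool-frame move to bring grasp point to (gx,gy,gz), jaw (tool y) axis at world yaw; rotation given last"""
    o=ctrl.get_obs(); M=R.from_rotvec(o['orientation']).as_matrix(); t=np.array(o['ee_pos'])
    print('t',round(o['t'],2),'q',np.round(o['qpos'],2),'w',round(o['width'],1),'F',np.round(o['ft_force'],1))
    g=t+163*M[:,2]; cur=np.degrees(np.arctan2(M[1,1],M[0,1]))
    print('grasp',np.round(g,1),'jaw yaw',round(cur,1),'zaxis',np.round(M[:,2],3))
    d=np.array([gx,gy,gz])-g
    print('tool move mm',np.round(M.T@d,1))
    if yawdeg is not None:
        r=(yawdeg-cur+90)%180-90
        print('rz (tool, deg)',round(-r,1),'alt',round(-r+180,1) )
        M2=R.from_euler('z',r,degrees=True).as_matrix()@M
        d0=np.array([gx,gy,gz]); print('after-turn tool move',np.round(M2.T@d,1))
E
python3 - <<'E'
from h import *
import pickle
p=pickle.load(open('top0.pkl','rb')); W=np.load('W0.npy'); im=cv2.cvtColor(p['image'],cv2.COLOR_RGB2HSV)
H,S,V=[im[...,i].astype(int) for i in range(3)]
m=(W[...,2]>12)&(W[...,2]<60); m[:,:150]=0;m[:,280:]=0;m[:210]=0;m[310:]=0
n,l,s,c=cv2.connectedComponentsWithStats(m.astype(np.uint8))
i=1+np.argmax(s[1:,4]); q=W[l==i]; print(s[i])
r=cv2.minAreaRect(q[:,:2].astype(np.float32)); print('full rect',r, cv2.boxPoints(r).tolist())
hub=W[(l==i)&(W[...,2]>36)]
hub=hub[(hub[:,1]<250)]; print('hub',len(hub),cv2.minEnclosingCircle(hub[:,:2].astype(np.float32)))
ped=W[(l==i)&(W[...,2]>34)]; ped=ped[ped[:,1]>300]; print('ped',len(ped),ped.mean(0),cv2.minAreaRect(ped[:,:2].astype(np.float32)))
arm=W[(l==i)&(W[...,2]>24)&(W[...,2]<34)]; arm=arm[(arm[:,1]>240)&(arm[:,1]<320)]
vx,vy,x0,y0=cv2.fitLine(arm[:,:2].astype(np.float32),cv2.DIST_HUBER,0,.01,.01).ravel(); 
if vy<0: vx,vy=-vx,-vy
print('arm',vx,vy,x0,y0,np.degrees(np.arctan2(vy,vx)))
h=np.array(cv2.minEnclosingCircle(hub[:,:2].astype(np.float32))[0]); d=np.array([vx,vy]); e=np.array([x0,y0])
print('hub along',(h-e)@d,'lateral',(h-e)@[-vy,vx])
ext=(q[:,:2]-e)@d; print('extent',ext.min(),ext.max(),ext.max()-ext.min())
mid=e+d*(ext.min()+ext.max())/2; print('middle',mid,'balance',mid-32*d,'bal from hub',h+54*d)
go(589,-142,72,90)
E
```

```text
[ 166  225  102   67 1686]
full rect ((524.6950073242188, 262.3161315917969), (71.71417236328125, 251.33956909179688), 28.609649658203125) [[433.040283203125, 355.4721374511719], [553.3916625976562, 134.82052612304688], [616.3497314453125, 169.16012573242188], [495.99835205078125, 389.8117370605469]]
hub 703 ((567.8233032226562, 182.96107482910156), 36.08282470703125)
ped 202 [469.10619525 357.76147006  39.63948297] ((480.26641845703125, 337.8489074707031), (50.0699577331543, 71.96122741699219), 27.214567184448242)
arm -0.5272282 0.84972376 512.9454 279.94415 121.81836
hub along -111.34201614385984 lateral 4.501130823176027
extent -146.6237024363972 103.80089053470907 250.42459297110628
middle [524.23407005 261.75037254] balance [541.1053717  234.55921234] bal from hub [539.35298157 228.84615707]
t 0.7 q [-1.25  0.42  1.63 -0.    1.09 -0.02] w 87.6 F [-0.1 -0.8 -0.2]
grasp [ 210.1 -588.6  241.7] jaw yaw -70.4 zaxis [ 0. -0. -1.]
tool move mm [ 507.  -293.3  169.7]
rz (tool, deg) 19.6 alt 199.6
after-turn tool move [ 378.9 -446.6  169.7]
```

```bash
python3 -m handwheel '[{"gripper":0,"rz":9.8},{"gripper":0,"rz":9.8},{"gripper":0,"tx":0.038,"ty":-0.045},{"gripper":0,"tx":0.038,"ty":-0.045},{"gripper":0,"tx":0.038,"ty":-0.045},{"gripper":0,"tx":0.038,"ty":-0.045},{"gripper":0,"tx":0.038,"ty":-0.045},{"gripper":0,"tx":0.038,"ty":-0.045}]'; python3 -c "
from h import *
go(589,-142,72,90)"
```

```text
t 0.7 q [-1.25  0.42  1.63 -0.    1.09 -0.02] w 87.6 F [-0.1 -0.8 -0.2]
grasp [ 210.1 -588.6  241.7] jaw yaw -70.4 zaxis [ 0. -0. -1.]
tool move mm [ 507.  -293.3  169.7]
rz (tool, deg) 19.6 alt 199.6
after-turn tool move [ 378.9 -446.6  169.7]$[0]: bad value
```

```bash
python3 -m handwheel '[{"gripper":0,"tx":0,"ty":0,"tz":0,"rx":0,"ry":0,"rz":9.8},{"gripper":0,"tx":0,"ty":0,"tz":0,"rx":0,"ry":0,"rz":9.8},{"gripper":0,"tx":0.038,"ty":-0.045,"tz":0,"rx":0,"ry":0,"rz":0},{"gripper":0,"tx":0.038,"ty":-0.045,"tz":0,"rx":0,"ry":0,"rz":0},{"gripper":0,"tx":0.038,"ty":-0.045,"tz":0,"rx":0,"ry":0,"rz":0},{"gripper":0,"tx":0.038,"ty":-0.045,"tz":0,"rx":0,"ry":0,"rz":0},{"gripper":0,"tx":0.038,"ty":-0.045,"tz":0,"rx":0,"ry":0,"rz":0},{"gripper":0,"tx":0.038,"ty":-0.045,"tz":0,"rx":0,"ry":0,"rz":0}]'; python3 -c "
from h import *
go(589,-142,72,90)"
```

```text
t: 1.7
ee_pos: [438.9, -316.9, 405.0]
orientation: [3.141, 0.001, 0.001]
ft_force: [0.9, -0.9, 0.9]
width: 88.2
t 1.7 q [-0.65  0.3   1.82 -0.    1.03  0.92] w 88.2 F [ 0.9 -0.9  0.9]
grasp [ 439. -317.  242.] jaw yaw -90.0 zaxis [ 0.001 -0.    -1.   ]
tool move mm [ 150. -175.  170.]
rz (tool, deg) 0.0 alt 180.0
after-turn tool move [ 149.9 -175.1  170. ]
```

```bash
python3 -m handwheel '[{"gripper":0,"tx":0.0375,"ty":-0.0438,"tz":0.02,"rx":0,"ry":0,"rz":0},{"gripper":0,"tx":0.0375,"ty":-0.0438,"tz":0.02,"rx":0,"ry":0,"rz":0},{"gripper":0,"tx":0.0375,"ty":-0.0438,"tz":0.02,"rx":0,"ry":0,"rz":0},{"gripper":0,"tx":0.0375,"ty":-0.0438,"tz":0.02,"rx":0,"ry":0,"rz":0},{"gripper":0,"tx":0,"ty":0,"tz":0,"rx":0,"ry":0,"rz":-8},{"gripper":0,"tx":0,"ty":0,"tz":0.045,"rx":0,"ry":0,"rz":0},{"gripper":0,"tx":0,"ty":0,"tz":0.045,"rx":0,"ry":0,"rz":0},{"gripper":0,"tx":0,"ty":0,"tz":0,"rx":0,"ry":0,"rz":0}]'; python3 -c "
from h import *
go(589,-142,72,-82)
p=viewer.get_image('scene');save(p,'s1.png',(130,150,370,330),3.3)"
```

```text
t: 2.7
ee_pos: [586.4, -142.7, 231.7]
orientation: [-3.132, -0.22, 0.01]
ft_force: [-0.8, 0.1, 0.2]
width: 87.7
t 2.7 q [-0.26  0.63  1.76 -0.    0.75  1.17] w 87.7 F [-0.8  0.1  0.2]
grasp [ 585.3 -142.4   68.7] jaw yaw -82.0 zaxis [-0.007  0.002 -1.   ]
tool move mm [ 3.7  0.1 -3.3]
rz (tool, deg) 0.0 alt 180.0
after-turn tool move [ 3.7  0.1 -3.3]
```

View pics/s1.png

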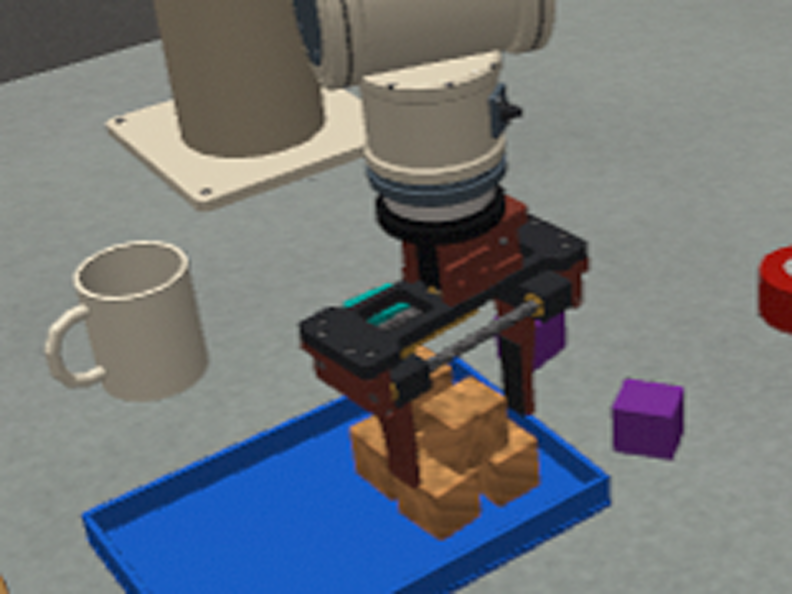

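The jaws straddle the top block A (fingers at about (400,440) and (520,390) of the crop), with nothing else between them, so I close and lift.

```bash
python3 -m handwheel '[{"gripper":0.8,"tx":0,"ty":0,"tz":-0.003,"rx":0,"ry":0,"rz":0},{"gripper":0.8,"tx":0,"ty":0,"tz":0,"rx":0,"ry":0,"rz":0},{"gripper":0.8,"tx":0,"ty":0,"tz":0,"rx":0,"ry":0,"rz":0},{"gripper":0.8,"tx":0,"ty":0,"tz":0,"rx":0,"ry":0,"rz":0},{"gripper":0.8,"tx":0,"ty":0,"tz":0,"rx":0,"ry":0,"rz":0},{"gripper":0.8,"tx":0,"ty":0,"tz":-0.025,"rx":0,"ry":0,"rz":0},{"gripper":0.8,"tx":0,"ty":0,"tz":-0.04,"rx":0,"ry":0,"rz":0},{"gripper":0.8,"tx":0,"ty":0,"tz":0,"rx":0,"ry":0,"rz":0}]'; python3 -c "
from h import *
go(602,-292,80,-90)
p=viewer.get_image('scene');save(p,'s2.png',(130,150,370,330),3.3)"
```

```text
t: 3.75
ee_pos: [588.9, -143.4, 305.5]
orientation: [3.132, 0.22, 0.008]
ft_force: [1.0, 0.4, -0.6]
width: 44.1
t 3.75 q [-0.26  0.52  1.74 -0.    0.88  1.17] w 44.1 F [ 1.   0.4 -0.6]
grasp [ 589.7 -143.7  142.5] jaw yaw -82.0 zaxis [ 0.005 -0.001 -1.   ]
tool move mm [ -8.9 148.4  62.8]
rz (tool, deg) 8.0 alt 188.0
after-turn tool move [ 11.9 148.2  62.9]
```

View pics/s2.png

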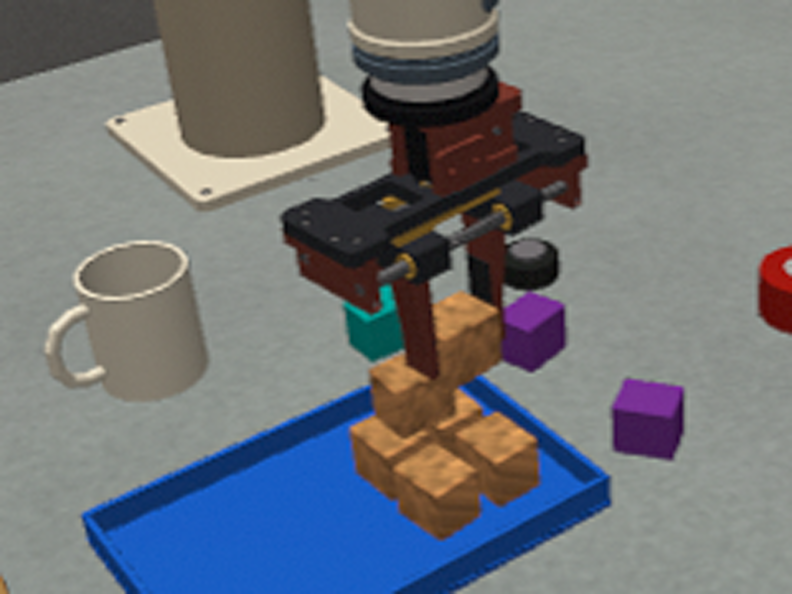

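```bash
python3 -m handwheel '[{"gripper":0.8,"tx":0,"ty":0,"tz":0,"rx":0,"ry":0,"rz":8},{"gripper":0.8,"tx":0.004,"ty":0.045,"tz":0,"rx":0,"ry":0,"rz":0},{"gripper":0.8,"tx":0.004,"ty":0.045,"tz":0,"rx":0,"ry":0,"rz":0},{"gripper":0.8,"tx":0.004,"ty":0.046,"tz":0.02,"rx":0,"ry":0,"rz":0},{"gripper":0.8,"tx":0,"ty":0,"tz":0.045,"rx":0,"ry":0,"rz":0},{"gripper":0.8,"tx":0,"ty":0,"tz":0.03,"rx":0,"ry":0,"rz":0},{"gripper":0.8,"tx":0,"ty":0,"tz":0.008,"rx":0,"ry":0,"rz":0},{"gripper":0.8,"tx":0,"ty":0,"tz":0,"rx":0,"ry":0,"rz":0}]'; python3 -c "
from h import *
go(602,-280,32,-90)
p=viewer.get_image('scene');save(p,'s3.png',(80,190,320,370),3.3)"
```

```text
t: 4.8
ee_pos: [599.2, -278.8, 198.7]
orientation: [-3.14, -0.001, 0.004]
ft_force: [0.0, -0.3, -0.1]
width: 43.5
t 4.8 q [-0.45  0.74  1.63 -0.    0.77  1.12] w 43.5 F [ 0.  -0.3 -0.1]
grasp [ 598.9 -278.6   35.7] jaw yaw -90.0 zaxis [-0.002  0.001 -1.   ]
tool move mm [3.2 1.4 3.7]
rz (tool, deg) 0.0 alt 180.0
after-turn tool move [3.2 1.4 3.7]
```

View pics/s3.png

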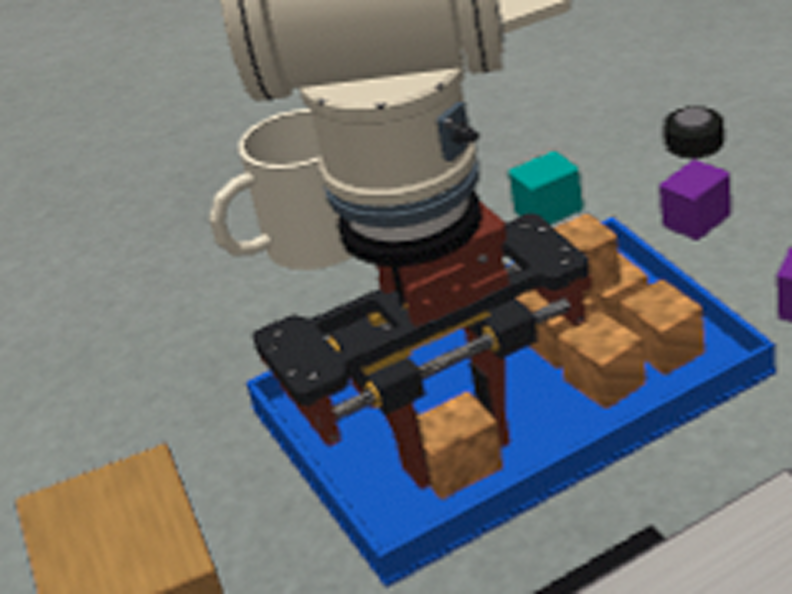

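```bash
python3 -m handwheel '[{"gripper":0.8,"tx":0,"ty":0,"tz":0.002,"rx":0,"ry":0,"rz":0},{"gripper":0.8,"tx":0,"ty":0,"tz":0.001,"rx":0,"ry":0,"rz":0}]';python3 -m handwheel '[{"gripper":0.8,"tx":0,"ty":0,"tz":0.001,"rx":0,"ry":0,"rz":0},{"gripper":0.8,"tx":0,"ty":0,"tz":0.001,"rx":0,"ry":0,"rz":0}]'
```

```text
t: 5.1
ee_pos: [600.0, -279.1, 197.5]
orientation: [-3.142, -0.001, 0.0]
ft_force: [-3.7, 2.3, 14.5]
width: 43.9
t: 5.35
ee_pos: [600.1, -279.1, 197.4]
orientation: [-3.141, -0.001, 0.0]
ft_force: [-9.2, 4.1, 30.2]
width: 44.1
```

```bash
python3 -m handwheel '[{"gripper":0.8,"tx":0,"ty":0,"tz":-0.002,"rx":0,"ry":0,"rz":0},{"gripper":0,"tx":0,"ty":0,"tz":0,"rx":0,"ry":0,"rz":0},{"gripper":0,"tx":0,"ty":0,"tz":0,"rx":0,"ry":0,"rz":0},{"gripper":0,"tx":0,"ty":0,"tz":0,"rx":0,"ry":0,"rz":0},{"gripper":0,"tx":0,"ty":0,"tz":-0.025,"rx":0,"ry":0,"rz":0},{"gripper":0,"tx":0,"ty":0,"tz":-0.05,"rx":0,"ry":0,"rz":0},{"gripper":0,"tx":0,"ty":0,"tz":-0.05,"rx":0,"ry":0,"rz":0},{"gripper":0,"tx":0,"ty":0,"tz":0,"rx":0,"ry":0,"rz":0}]'; python3 -c "
from h import *
p=viewer.get_image('top');save(p,'t3.png',(330,150,530,320),4)
p=viewer.get_image('scene');save(p,'s4.png',(80,190,320,370),3.3)
go(537.4,-147.5,72,-90)
"
```

```text
t: 6.35
ee_pos: [601.2, -279.8, 326.1]
orientation: [3.138, 0.001, 0.011]
ft_force: [-0.8, -0.2, -0.8]
width: 88.1
t 6.45 q [-0.45  0.57  1.6  -0.    0.97  1.12] w 87.5 F [-0.1  0.4 -0.5]
grasp [ 599.8 -279.1  158.7] jaw yaw -90.0 zaxis [ 0. -0. -1.]
tool move mm [ -62.3 -131.7   86.7]
rz (tool, deg) 0.0 alt 180.0
after-turn tool move [ -62.4 -131.6   86.7]
```

View pics/s4.png

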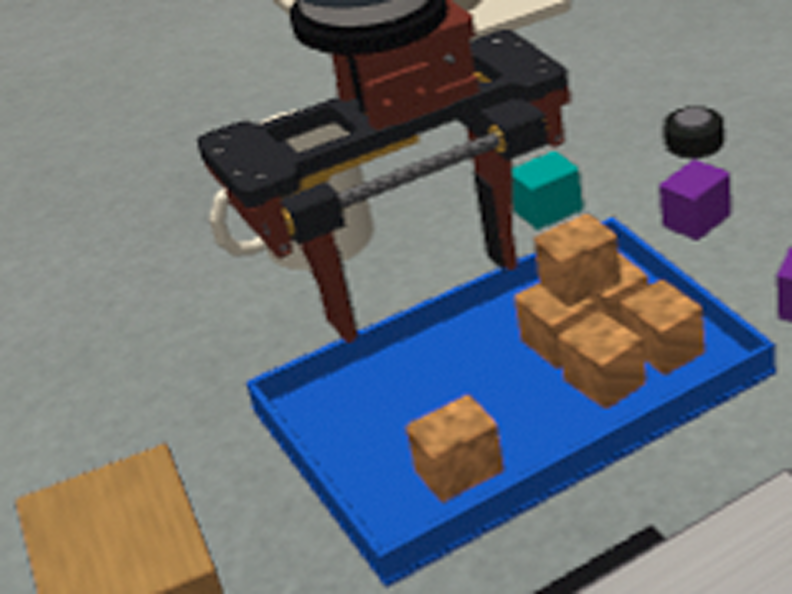

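View pics/t3.png

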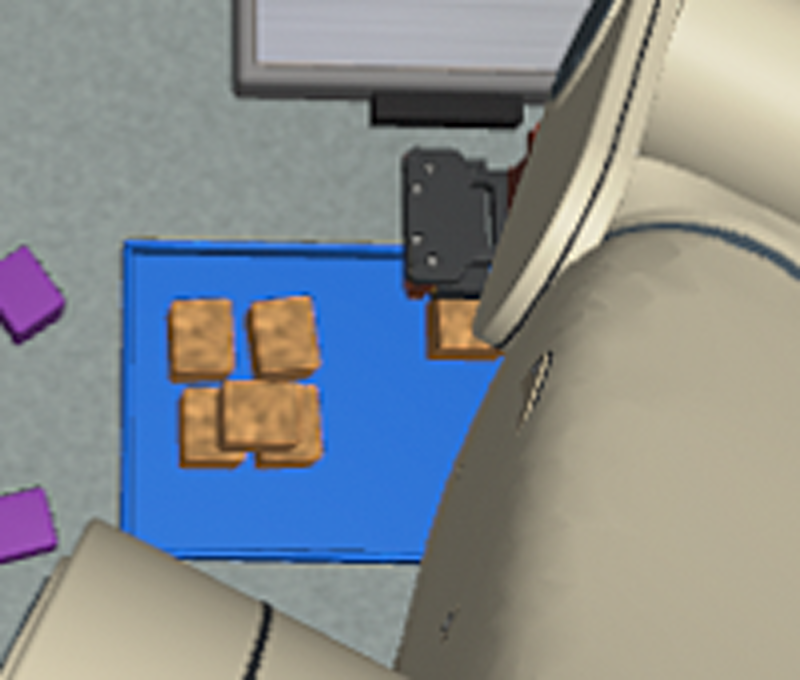

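Block A sits flat at its new place and the rest of the heap is undisturbed. Next is block B.

```bash
python3 -m handwheel '[{"gripper":0,"tx":-0.0208,"ty":-0.0439,"tz":0,"rx":0,"ry":0,"rz":0},{"gripper":0,"tx":-0.0208,"ty":-0.0439,"tz":0,"rx":0,"ry":0,"rz":0},{"gripper":0,"tx":-0.0208,"ty":-0.0439,"tz":0,"rx":0,"ry":0,"rz":0},{"gripper":0,"tx":0,"ty":0,"tz":0.045,"rx":0,"ry":0,"rz":0},{"gripper":0,"tx":0,"ty":0,"tz":0.04,"rx":0,"ry":0,"rz":0},{"gripper":0,"tx":0,"ty":0,"tz":0,"rx":0,"ry":0,"rz":0}]'; python3 -c "
from h import *
go(537.4,-147.5,72,-90)
p=viewer.get_image('scene');save(p,'s5.png',(130,150,370,330),3.3)"
```

```text
t: 7.2
ee_pos: [535.3, -146.7, 232.7]
orientation: [-3.139, -0.002, 0.014]
ft_force: [-0.5, 0.9, -0.0]
width: 87.5
t 7.2 q [-0.29  0.58  1.87  0.    0.7   1.28] w 87.5 F [-0.5  0.9 -0. ]
grasp [ 533.9 -146.3   69.7] jaw yaw -89.9 zaxis [-0.009  0.003 -1.   ]
tool move mm [ 3.5  1.2 -2.3]
rz (tool, deg) 0.1 alt 180.1
after-turn tool move [ 3.5  1.2 -2.3]
```

View pics/s5.png

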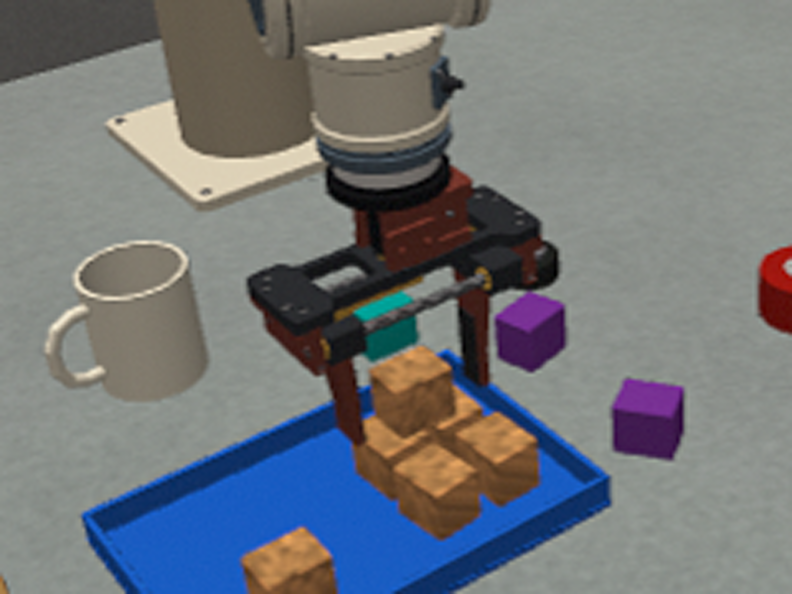

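The jaws straddle block B cleanly, so I close and lift.

```bash
python3 -m handwheel '[{"gripper":0.8,"tx":0,"ty":0,"tz":-0.002,"rx":0,"ry":0,"rz":0},{"gripper":0.8,"tx":0,"ty":0,"tz":0,"rx":0,"ry":0,"rz":0},{"gripper":0.8,"tx":0,"ty":0,"tz":0,"rx":0,"ry":0,"rz":0},{"gripper":0.8,"tx":0,"ty":0,"tz":0,"rx":0,"ry":0,"rz":0},{"gripper":0.8,"tx":0,"ty":0,"tz":0,"rx":0,"ry":0,"rz":0},{"gripper":0.8,"tx":0,"ty":0,"tz":-0.025,"rx":0,"ry":0,"rz":0},{"gripper":0.8,"tx":0,"ty":0,"tz":-0.04,"rx":0,"ry":0,"rz":0},{"gripper":0.8,"tx":0,"ty":0,"tz":0,"rx":0,"ry":0,"rz":0}]'; python3 -c "
from h import *
go(514,-280,35,-90)"
```

```text
t: 8.25
ee_pos: [538.4, -147.8, 306.3]
orientation: [3.14, 0.001, 0.008]
ft_force: [0.5, -0.1, -1.2]
width: 43.4
t 8.25 q [-0.29  0.46  1.85  0.    0.83  1.28] w 43.4 F [ 0.5 -0.1 -1.2]
grasp [ 539.2 -148.   143.3] jaw yaw -90.0 zaxis [ 0.005 -0.002 -1.   ]
tool move mm [-25.9 131.8 108.4]
rz (tool, deg) 0.0 alt 180.0
after-turn tool move [-25.8 131.8 108.4]
```

```bash
python3 -m handwheel '[{"gripper":0.8,"tx":-0.0086,"ty":0.044,"tz":0,"rx":0,"ry":0,"rz":0},{"gripper":0.8,"tx":-0.0086,"ty":0.044,"tz":0,"rx":0,"ry":0,"rz":0},{"gripper":0.8,"tx":-0.0086,"ty":0.044,"tz":0.02,"rx":0,"ry":0,"rz":0},{"gripper":0.8,"tx":0,"ty":0,"tz":0.045,"rx":0,"ry":0,"rz":0},{"gripper":0.8,"tx":0,"ty":0,"tz":0.03,"rx":0,"ry":0,"rz":0},{"gripper":0.8,"tx":0,"ty":0,"tz":0.009,"rx":0,"ry":0,"rz":0},{"gripper":0.8,"tx":0,"ty":0,"tz":0.003,"rx":0,"ry":0,"rz":0},{"gripper":0.8,"tx":0,"ty":0,"tz":0,"rx":0,"ry":0,"rz":0}]'; python3 -c "
from h import *
go(514,-280,32,-90)"
```

```text
t: 9.25
ee_pos: [510.5, -278.8, 197.8]
orientation: [-3.14, -0.002, 0.006]
ft_force: [-9.3, 3.5, 17.2]
width: 43.7
t 9.25 q [-0.52  0.66  1.82 -0.    0.66  1.05] w 43.7 F [-9.3  3.5 17.2]
grasp [ 509.9 -278.5   34.8] jaw yaw -89.9 zaxis [-0.004  0.002 -1.   ]
tool move mm [4.1 1.5 2.8]
rz (tool, deg) 0.1 alt 180.1
after-turn tool move [4.1 1.5 2.8]
```

In contact with the floor; back off 1 mm, open, and rise.

```bash
python3 -m handwheel '[{"gripper":0.8,"tx":0,"ty":0,"tz":-0.001,"rx":0,"ry":0,"rz":0},{"gripper":0,"tx":0,"ty":0,"tz":0,"rx":0,"ry":0,"rz":0},{"gripper":0,"tx":0,"ty":0,"tz":0,"rx":0,"ry":0,"rz":0},{"gripper":0,"tx":0,"ty":0,"tz":0,"rx":0,"ry":0,"rz":0},{"gripper":0,"tx":0,"ty":0,"tz":-0.025,"rx":0,"ry":0,"rz":0},{"gripper":0,"tx":0,"ty":0,"tz":-0.05,"rx":0,"ry":0,"rz":0},{"gripper":0,"tx":0,"ty":0,"tz":-0.06,"rx":0,"ry":0,"rz":0},{"gripper":0,"tx":0,"ty":-0.055,"tz":-0.02,"rx":0,"ry":0,"rz":0}]'; python3 -c "
from h import *
p=viewer.get_image('scene');save(p,'s6.png',(80,190,320,370),3.3)
go(541.3,230,110,29.4)
"
```

```text
t: 10.25
ee_pos: [512.9, -226.5, 356.6]
orientation: [3.138, -0.005, 0.011]
ft_force: [0.5, 1.2, 0.1]
width: 88.1
t 10.3 q [-0.43  0.39  1.82  0.    0.93  1.14] w 87.7 F [-1.1  4.1 -0.4]
grasp [ 512.7 -220.3  193.9] jaw yaw -90.0 zaxis [ 0.005  0.    -1.   ]
tool move mm [  28.  -450.3   84.1]
rz (tool, deg) 60.6 alt 240.6
after-turn tool move [-378.7 -246.    82.2]
```

View pics/s6.png

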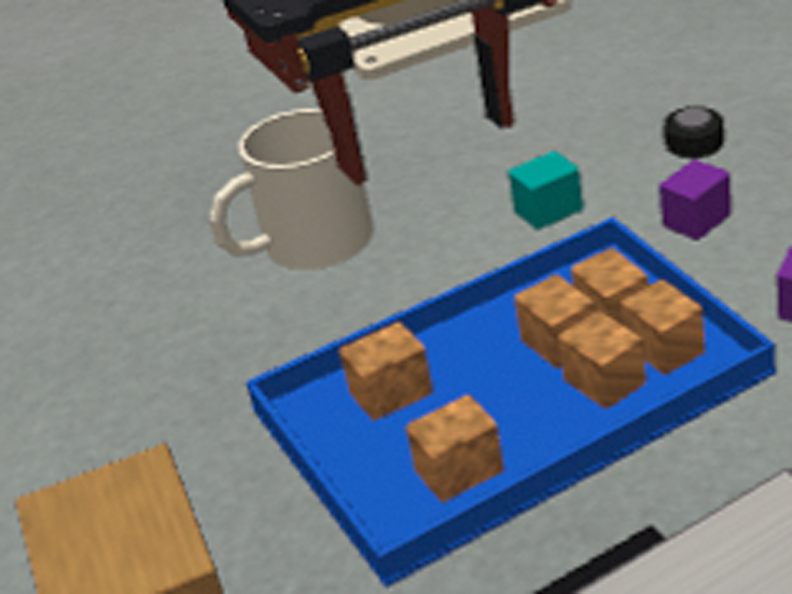

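```bash
python3 -m handwheel '[{"gripper":0,"tx":0.0035,"ty":-0.056,"tz":0,"rx":0,"ry":0,"rz":0},{"gripper":0,"tx":0.0035,"ty":-0.056,"tz":0,"rx":0,"ry":0,"rz":0},{"gripper":0,"tx":0.0035,"ty":-0.056,"tz":0,"rx":0,"ry":0,"rz":0},{"gripper":0,"tx":0.0035,"ty":-0.056,"tz":0,"rx":0,"ry":0,"rz":0},{"gripper":0,"tx":0.0035,"ty":-0.056,"tz":0,"rx":0,"ry":0,"rz":0},{"gripper":0,"tx":0.0035,"ty":-0.056,"tz":0,"rx":0,"ry":0,"rz":0},{"gripper":0,"tx":0.0035,"ty":-0.056,"tz":0,"rx":0,"ry":0,"rz":0},{"gripper":0,"tx":0.0035,"ty":-0.056,"tz":0,"rx":0,"ry":0,"rz":0}]'
python3 -m handwheel '[{"gripper":0,"tx":0,"ty":0,"tz":0,"rx":0,"ry":0,"rz":-9.95},{"gripper":0,"tx":0,"ty":0,"tz":0,"rx":0,"ry":0,"rz":-9.95},{"gripper":0,"tx":0,"ty":0,"tz":0,"rx":0,"ry":0,"rz":-9.95},{"gripper":0,"tx":0,"ty":0,"tz":0,"rx":0,"ry":0,"rz":-9.95},{"gripper":0,"tx":0,"ty":0,"tz":0,"rx":0,"ry":0,"rz":-9.95},{"gripper":0,"tx":0,"ty":0,"tz":0,"rx":0,"ry":0,"rz":-9.95}]'
python3 -c "
from h import *
go(541.3,230,110,29.4)
p=viewer.get_image('top');save(p,'t7.png',(150,150,530,320),2.1)
W=cloud(p);im=cv2.cvtColor(p['image'],cv2.COLOR_RGB2HSV)
m=(W[...,2]>38)&(W[...,2]<55)&(im[...,0]<20)&(im[...,1]>70); m[:205]=0;m[295:]=0;m[:,:362]=0;m[:,478:]=0
n,l,s,c=cv2.connectedComponentsWithStats(m.astype(np.uint8),connectivity=4)
for i in range(1,n):
    if s[i,4]>40: print(s[i,4],np.round(W[l==i].mean(0)))
"
```

```text
t: 11.3
ee_pos: [539.1, 225.4, 352.4]
orientation: [3.141, 0.002, -0.001]
ft_force: [0.7, -0.4, 0.3]
width: 87.9
t: 12.05
ee_pos: [539.2, 223.5, 352.2]
orientation: [-2.719, -1.573, 0.001]
ft_force: [-0.7, 0.0, 0.7]
width: 88.0
t 12.05 q [0.37 0.43 1.76 0.   0.95 0.89] w 88.0 F [-0.7  0.   0.7]
grasp [539.1 223.4 189.2] jaw yaw -29.9 zaxis [-0.001 -0.    -1.   ]
tool move mm [ 6.9 -1.3 79.2]
rz (tool, deg) -59.3 alt 120.7
after-turn tool move [ 4.7  5.2 79.2]
274 [ 601. -278.   45.]
280 [ 589. -166.   45.]
265 [ 588. -118.   45.]
280 [ 537. -168.   45.]
277 [ 536. -125.   45.]
288 [ 510. -278.   45.]
```

View pics/t7.png

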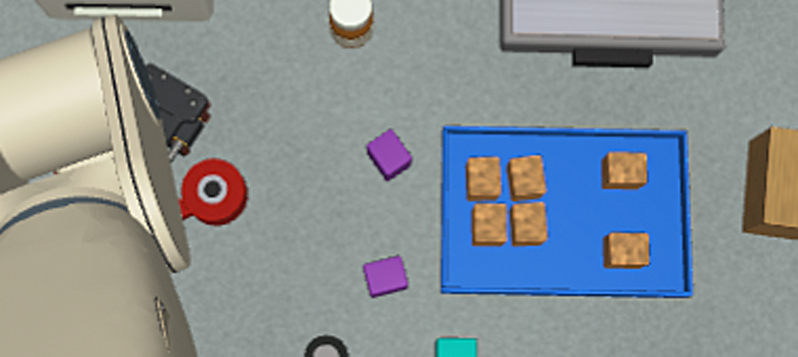

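All six blocks lie at top height 45 mm, in all four quarters (centres are on both sides of x = 556 and y = -213.5). I turn to the lever now.

```bash
python3 -m handwheel '[{"gripper":0,"tx":0,"ty":0,"tz":0.012,"rx":0,"ry":0,"rz":-9.9},{"gripper":0,"tx":0,"ty":0,"tz":0.012,"rx":0,"ry":0,"rz":-9.9},{"gripper":0,"tx":0,"ty":0,"tz":0.012,"rx":0,"ry":0,"rz":-9.9},{"gripper":0,"tx":0,"ty":0,"tz":0.012,"rx":0,"ry":0,"rz":-9.9},{"gripper":0,"tx":0,"ty":0,"tz":0.012,"rx":0,"ry":0,"rz":-9.9},{"gripper":0,"tx":0,"ty":0,"tz":0.012,"rx":0,"ry":0,"rz":-9.9},{"gripper":0,"tx":0.0045,"ty":0.005,"tz":0.01,"rx":0,"ry":0,"rz":0},{"gripper":0,"tx":0,"ty":0,"tz":0,"rx":0,"ry":0,"rz":0}]'
python3 -c "
from h import *
go(541.3,230,22,29.4)
p=viewer.get_image('scene');save(p,'s8.png',(290,120,490,270),4)
for n in ['lever_balance','lever_middle','lever']:
  for r in recognise(p,n)[:2]:
    u,v=np.array(r['xy'])*[640,480]; print(n,r['p'],u,v,planeat(p,np.float64(u),np.float64(v),25))
print(proj(p,[541.3,230,30]),proj(p,[524.3+1,257.6,30]))
"
```

```text
t: 13.1
ee_pos: [541.5, 230.3, 269.9]
orientation: [-1.596, -2.705, 0.001]
ft_force: [-0.2, -0.1, 0.3]
width: 87.8
t 13.1 q [ 0.38  0.55  1.79  0.    0.8  -0.12] w 87.8 F [-0.2 -0.1  0.3]
grasp [541.3 230.2 106.9] jaw yaw 28.9 zaxis [-0.001 -0.    -1.   ]
tool move mm [-0.2  0.  84.9]
rz (tool, deg) -0.5 alt 179.5
after-turn tool move [-0.2  0.  84.9]
lever_balance 0.74 380.032 233.51999999999998 [568.80750652 207.18658184  25.        ]
lever_balance 0.23 261.88800000000003 272.592 [ 511.21263074 -116.8668457    25.        ]
lever_middle 0.97 378.304 230.496 [555.47785731 214.4033037   25.        ]
lever 0.78 380.41600000000005 233.184 [568.30669608 209.10064993  25.        ]
(np.float64(378.7348675779596), np.float64(224.7092928379729)) (np.float64(381.71820914020196), np.float64(218.93864385869944))
```

View pics/s8.png

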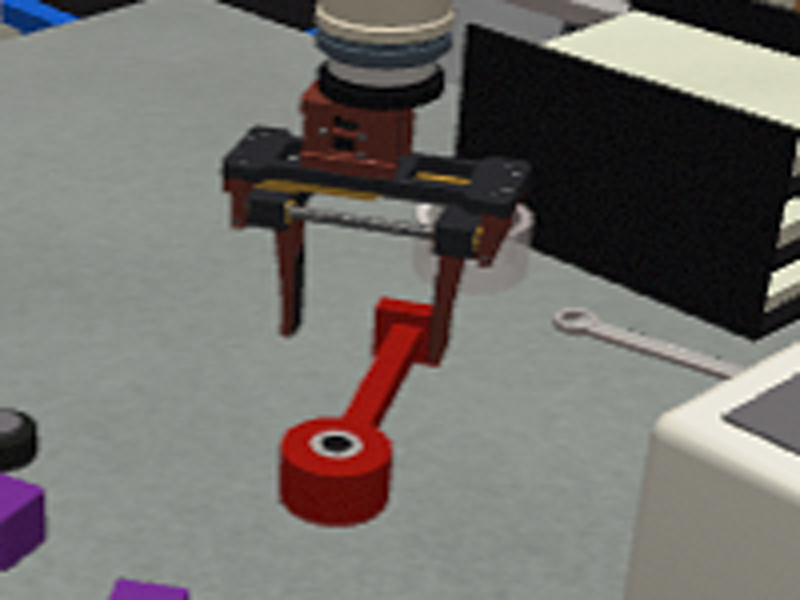

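```bash
python3 -c "
from h import *
import pickle
p=pickle.load(open('scene0.pkl','rb'))
print(planeat(p,np.float64(373.7),np.float64(230.6),40),planeat(p,np.float64(392.5),np.float64(197),40))
W=cloud(p);im=cv2.cvtColor(p['image'],cv2.COLOR_RGB2HSV);H,S=im[...,0].astype(int),im[...,1]
m=((H<6)|(H>174))&(S>150)&(W[...,2]>37)&(W[...,2]<45);m[:,:340]=0;m[:,420:]=0;m[:180]=0;m[270:]=0
q=W[m];h=q[q[:,1]<240];print(cv2.minEnclosingCircle(h[:,:2].astype(np.float32)))
h=q[q[:,1]>320];print(cv2.minAreaRect(h[:,:2].astype(np.float32)))
p=pickle.load(open('top0.pkl','rb'));W=np.load('W0.npy')
print(planeat(p,np.float64(150+506/5),np.float64(210+150/5),40), planeat(p,np.float64(150+121/5),np.float64(210+351/5),40))
"
```

```text
[564.78223699 187.32003825  40.        ] [469.44006384 358.25416532  40.        ]
((567.5977783203125, 182.96914672851562), 36.73368835449219)
((470.80743408203125, 355.7254638671875), (47.456356048583984, 26.874652862548828), 29.166738510131836)
[566.83912112 183.34586557  40.        ] [467.78260723 357.96210031  40.        ]
```

```bash
python3 -m handwheel '[{"gripper":0,"tx":0,"ty":0,"tz":0.03,"rx":0,"ry":0,"rz":-0.5},{"gripper":0,"tx":0,"ty":0,"tz":0.03,"rx":0,"ry":0,"rz":0},{"gripper":0,"tx":0,"ty":0,"tz":0.015,"rx":0,"ry":0,"rz":0},{"gripper":0,"tx":0,"ty":0,"tz":0.005,"rx":0,"ry":0,"rz":0},{"gripper":0,"tx":0,"ty":0,"tz":0,"rx":0,"ry":0,"rz":0},{"gripper":0,"tx":0,"ty":0,"tz":0,"rx":0,"ry":0,"rz":0}]'
python3 -c "
from h import *
go(541.3,230,22,29.4)
p=viewer.get_image('scene');save(p,'s9.png',(310,140,460,260),5)
"
```

```text
t: 14.05
ee_pos: [541.9, 230.1, 191.6]
orientation: [1.579, 2.715, 0.002]
ft_force: [1.1, 1.1, 0.5]
width: 88.1
t 14.05 q [ 0.38  0.68  1.81  0.    0.66 -0.14] w 88.1 F [1.1 1.1 0.5]
grasp [542.2 230.2  28.6] jaw yaw 29.6 zaxis [ 0.001  0.001 -1.   ]
tool move mm [ 0.3 -0.9  6.6]
rz (tool, deg) 0.2 alt 180.2
after-turn tool move [ 0.3 -0.9  6.6]
```

View pics/s9.png

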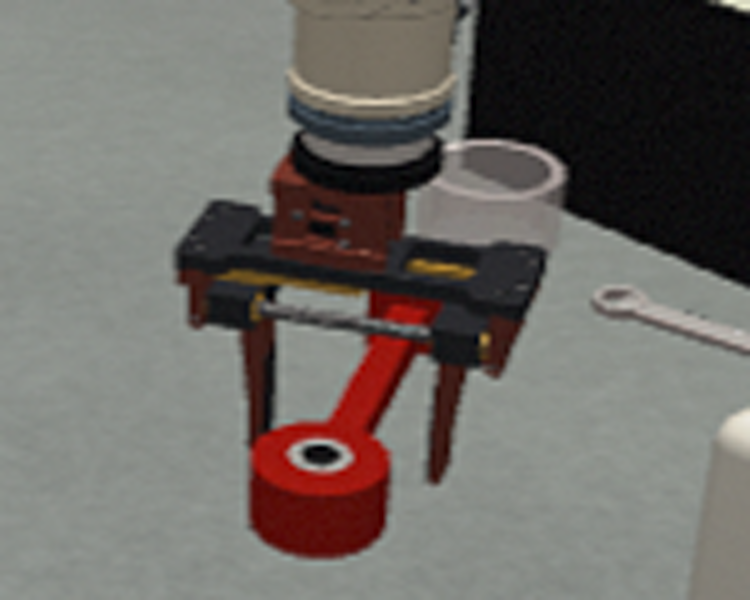

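```bash
python3 -m handwheel '[{"gripper":0,"tx":0,"ty":0,"tz":0.006,"rx":0,"ry":0,"rz":0},{"gripper":0,"tx":0,"ty":0,"tz":0,"rx":0,"ry":0,"rz":0},{"gripper":0.95,"tx":0,"ty":0,"tz":0,"rx":0,"ry":0,"rz":0},{"gripper":0.95,"tx":0,"ty":0,"tz":0,"rx":0,"ry":0,"rz":0},{"gripper":0.95,"tx":0,"ty":0,"tz":0,"rx":0,"ry":0,"rz":0},{"gripper":0.95,"tx":0,"ty":0,"tz":0,"rx":0,"ry":0,"rz":0},{"gripper":0.95,"tx":0,"ty":0,"tz":0,"rx":0,"ry":0,"rz":0},{"gripper":0.95,"tx":0,"ty":0,"tz":0,"rx":0,"ry":0,"rz":0}]'
python3 -m handwheel '[{"gripper":0.95,"tx":0,"ty":0,"tz":-0.01,"rx":0,"ry":0,"rz":0},{"gripper":0.95,"tx":0,"ty":0,"tz":-0.01,"rx":0,"ry":0,"rz":0},{"gripper":0.95,"tx":0,"ty":0,"tz":-0.01,"rx":0,"ry":0,"rz":0},{"gripper":0.95,"tx":0,"ty":0,"tz":0,"rx":0,"ry":0,"rz":0},{"gripper":0.95,"tx":0,"ty":0,"tz":0,"rx":0,"ry":0,"rz":0}]'
python3 -c "
from h import *
go(541.3,230,122,0)
print(ctrl.get_obs()['moment'])
p=viewer.get_image('scene');save(p,'s10.png',(310,140,460,260),5)
"
```

```text
t: 15.1
ee_pos: [541.5, 229.9, 184.7]
orientation: [-1.579, -2.716, 0.0]
ft_force: [1.1, -0.9, 0.3]
width: 31.8
t: 15.72
ee_pos: [541.3, 229.9, 214.6]
orientation: [-1.579, -2.716, 0.0]
ft_force: [-0.4, -0.1, -5.7]
width: 19.6
t 15.72 q [ 0.38  0.64  1.8   0.    0.7  -0.14] w 19.6 F [-0.4 -0.1 -5.7]
grasp [541.3 229.8  51.6] jaw yaw 29.6 zaxis [-0. -0. -1.]
tool move mm [  0.1   0.1 -70.4]
rz (tool, deg) 29.6 alt 209.6
after-turn tool move [  0.2  -0.  -70.4]
[-0.03449073 -0.09452258 -0.02640351]
```

View pics/s10.png

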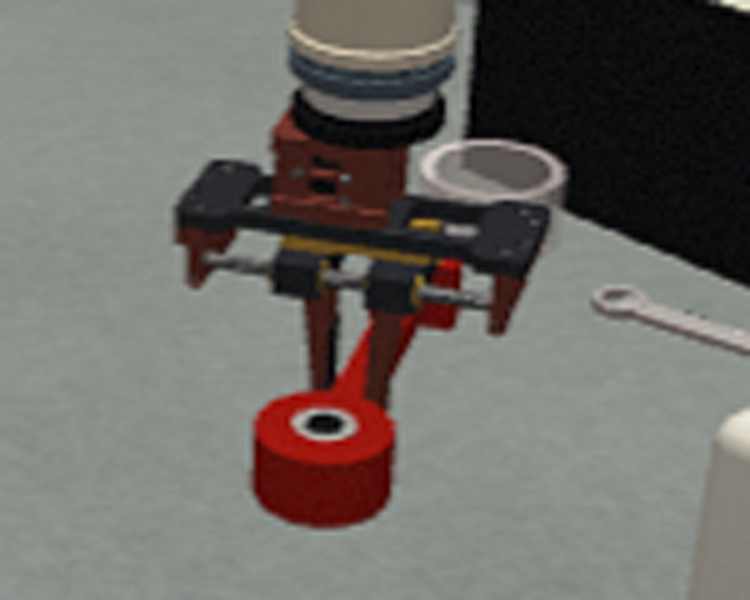

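```bash
cat > lev.py <<'E'
from h import *
def lev(p,y0,y1):
    W=cloud(p);im=cv2.cvtColor(p['image'],cv2.COLOR_RGB2HSV);H,S,V=[im[...,i].astype(int) for i in range(3)]
    m=((H<5)|(H>176))&(S>190)&(V>90)&(W[...,1]>y0)&(W[...,1]<y1)&(W[...,0]>400)&(W[...,0]<660)
    n,l,s,c=cv2.connectedComponentsWithStats(m.astype(np.uint8))
    out=[]
    for i in range(1,n):
        if s[i,4]>30:
            q=W[l==i]; zt=np.percentile(q[:,2],97); print(s[i].tolist(),'top',round(zt,1),np.round(np.median(q[q[:,2]>zt-4],0),1))
    return m,W
E
python3 -c "
from lev import *
for n in ['scene','top']:
    p=viewer.get_image(n); m,W=lev(p,100,420)
go(0,0,0)
"
```

```text
[361, 205, 28, 40, 399] top 62.2 [569.4 181.5  59.8]
[240, 224, 26, 30, 415] top 63.2 [570.  175.3  60.4]
t 15.88 q [ 0.38  0.64  1.8   0.    0.7  -0.14] w 20.1 F [ 0.8 -0.4 -6.9]
grasp [541.2 229.8  51.3] jaw yaw 29.6 zaxis [-0.001 -0.    -1.   ]
tool move mm [  67.9 -584.    51.7]
```

```bash
python3 -m handwheel '[{"gripper":0.95,"tx":0,"ty":0,"tz":-0.03,"rx":0,"ry":0,"rz":0},{"gripper":0.95,"tx":0,"ty":0,"tz":-0.03,"rx":0,"ry":0,"rz":0},{"gripper":0.95,"tx":0,"ty":0,"tz":-0.02,"rx":0,"ry":0,"rz":0},{"gripper":0.95,"tx":0,"ty":0,"tz":0,"rx":0,"ry":0,"rz":0}]'
python3 -c "
from lev import *
o=ctrl.get_obs();gz=o['ee_pos'][2]-163;print(gz)
for n in ['scene','top']:
    p=viewer.get_image(n); W=cloud(p);im=cv2.cvtColor(p['image'],cv2.COLOR_RGB2HSV);H,S,V=[im[...,i].astype(int) for i in range(3)]
    m=((H<5)|(H>176))&(S>150)&(W[...,0]>400)&(W[...,0]<660)&(W[...,1]>120)&(W[...,1]<420)
    q=W[m]; d=np.array([-.491,.871]); s=(q[:,:2]-[541.3,230])@d
    for a,b in [(-90,-60),(-60,-20),(20,60),(60,100),(100,132),(132,160)]:
        k=(s>a)&(s<b); 
        if k.sum()>5: print(n,a,b,k.sum(),np.round(np.percentile(q[k,2],[50,85,95]),1))
    save(p,n+'11.png',(310,100,460,260) if n=='scene' else (130,180,330,330),3.75)
"
```

```text
t: 16.38
ee_pos: [541.9, 230.1, 295.9]
orientation: [1.578, 2.714, 0.004]
ft_force: [0.6, 0.7, -7.1]
width: 19.8
132.89504913652638
scene -90 -60 460 [128.3 140.8 142. ]
scene -60 -20 319 [219.3 277.6 283.1]
scene 20 60 18 [131.4 132.1 143.2]
scene 60 100 29 [123.8 130.9 132. ]
scene 100 132 21 [125.4 131.2 131.7]
scene 132 160 80 [119.2 140.  141.5]
top -90 -60 294 [138.4 140.7 142.1]
top -60 -20 299 [138.5 141.  142.6]
```

View pics/scene11.png

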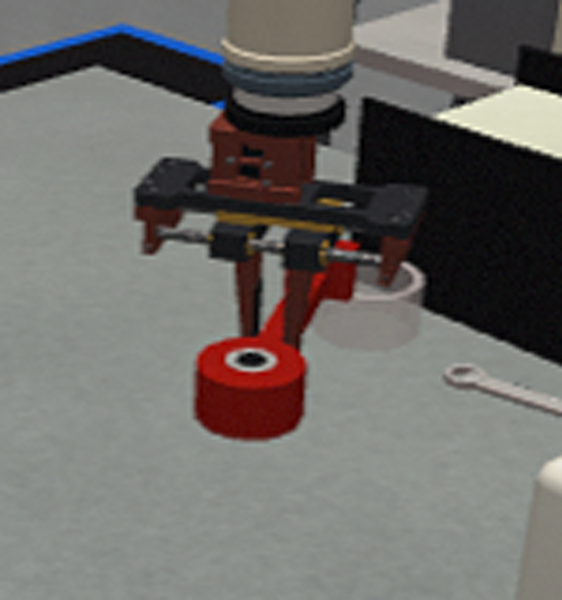

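The lever is level (hub top 141, pedal top 140.5), but the pads closed late and grip it about 11 mm too high. There is plenty of time to set it down and regrip at the right height.

```bash
python3 -m handwheel '[{"gripper":0.95,"tx":0,"ty":0,"tz":0.03,"rx":0,"ry":0,"rz":0},{"gripper":0.95,"tx":0,"ty":0,"tz":0.03,"rx":0,"ry":0,"rz":0},{"gripper":0.95,"tx":0,"ty":0,"tz":0.025,"rx":0,"ry":0,"rz":0},{"gripper":0.95,"tx":0,"ty":0,"tz":0.01,"rx":0,"ry":0,"rz":0},{"gripper":0.95,"tx":0,"ty":0,"tz":0.002,"rx":0,"ry":0,"rz":0},{"gripper":0.95,"tx":0,"ty":0,"tz":0.001,"rx":0,"ry":0,"rz":0},{"gripper":0.95,"tx":0,"ty":0,"tz":0,"rx":0,"ry":0,"rz":0}]'
python3 -c "
from h import *
go(541.3,230,22,29.4)"
```

```text
t: 17.35
ee_pos: [541.8, 230.0, 197.5]
orientation: [1.579, 2.715, 0.002]
ft_force: [0.3, -0.2, -7.3]
width: 19.7
t 17.35 q [ 0.38  0.67  1.81  0.    0.67 -0.14] w 19.7 F [ 0.3 -0.2 -7.3]
grasp [542.  230.1  34.5] jaw yaw 29.6 zaxis [ 0.001  0.001 -1.   ]
tool move mm [ 0.3 -0.7 12.5]
rz (tool, deg) 0.2 alt 180.2
after-turn tool move [ 0.3 -0.7 12.5]
```

```bash
for i in 1 2; do python3 -m handwheel '[{"gripper":0.95,"tx":0,"ty":0,"tz":0.001,"rx":0,"ry":0,"rz":0},{"gripper":0.95,"tx":0,"ty":0,"tz":0.001,"rx":0,"ry":0,"rz":0}]'; done
```

```text
t: 17.6
ee_pos: [541.8, 230.0, 195.9]
orientation: [1.579, 2.715, 0.001]
ft_force: [-4.0, -2.0, 12.8]
width: 19.9
t: 17.85
ee_pos: [541.8, 230.1, 195.9]
orientation: [1.579, 2.715, 0.001]
ft_force: [-9.7, -4.7, 34.5]
width: 19.8
```

```bash
python3 -m handwheel '[{"gripper":0.95,"tx":0,"ty":0,"tz":-0.002,"rx":0,"ry":0,"rz":0},{"gripper":0.5,"tx":0,"ty":0,"tz":0,"rx":0,"ry":0,"rz":0},{"gripper":0.5,"tx":0,"ty":0,"tz":0,"rx":0,"ry":0,"rz":0},{"gripper":0.5,"tx":0,"ty":0,"tz":0,"rx":0,"ry":0,"rz":0},{"gripper":0.5,"tx":0,"ty":0,"tz":0.006,"rx":0,"ry":0,"rz":0},{"gripper":0.5,"tx":0,"ty":0,"tz":0.004,"rx":0,"ry":0,"rz":0},{"gripper":0.5,"tx":0,"ty":0,"tz":0,"rx":0,"ry":0,"rz":0}]'
python3 -c "
from lev import *
go(541.3,230,22,29.4)
p=viewer.get_image('scene');lev(p,100,420)"
```

```text
t: 18.73
ee_pos: [541.3, 229.8, 184.0]
orientation: [-1.579, -2.715, 0.001]
ft_force: [-0.6, 0.2, 0.8]
width: 43.8
t 18.73 q [ 0.38  0.69  1.81 -0.    0.64 -0.14] w 43.8 F [-0.6  0.2  0.8]
grasp [541.1 229.7  21. ] jaw yaw 29.6 zaxis [-0.001 -0.    -1.   ]
tool move mm [ 0.2  0.3 -1. ]
rz (tool, deg) 0.2 alt 180.2
after-turn tool move [ 0.2  0.3 -1. ]
[361, 210, 28, 39, 438] top 43.1 [573.5 179.6  41.1]
```

```bash
python3 -m handwheel '[{"gripper":0.95,"tx":0,"ty":0,"tz":-0.001,"rx":0,"ry":0,"rz":0},{"gripper":0.95,"tx":0,"ty":0,"tz":0,"rx":0,"ry":0,"rz":0},{"gripper":0.95,"tx":0,"ty":0,"tz":0,"rx":0,"ry":0,"rz":0},{"gripper":0.95,"tx":0,"ty":0,"tz":0,"rx":0,"ry":0,"rz":0},{"gripper":0.95,"tx":0,"ty":0,"tz":0,"rx":0,"ry":0,"rz":0},{"gripper":0.95,"tx":0,"ty":0,"tz":0,"rx":0,"ry":0,"rz":0},{"gripper":0.95,"tx":0,"ty":0,"tz":0,"rx":0,"ry":0,"rz":0},{"gripper":0.95,"tx":0,"ty":0,"tz":0,"rx":0,"ry":0,"rz":0}]'
python3 -m handwheel '[{"gripper":0.95,"tx":0,"ty":0,"tz":-0.01,"rx":0,"ry":0,"rz":0},{"gripper":0.95,"tx":0,"ty":0,"tz":-0.03,"rx":0,"ry":0,"rz":0},{"gripper":0.95,"tx":0,"ty":0,"tz":-0.03,"rx":0,"ry":0,"rz":0},{"gripper":0.95,"tx":0,"ty":0,"tz":-0.03,"rx":0,"ry":0,"rz":0},{"gripper":0.95,"tx":0,"ty":0,"tz":0,"rx":0,"ry":0,"rz":0}]'
python3 -c "
from lev import *
go(556.5,-245.5,122,0)
p=viewer.get_image('scene');lev(p,100,420)"
```

```text
t: 19.77
ee_pos: [541.6, 230.0, 185.9]
orientation: [1.579, 2.716, 0.001]
ft_force: [0.0, 0.9, 3.7]
width: 19.7
t: 20.4
ee_pos: [541.8, 230.0, 287.3]
orientation: [1.578, 2.714, 0.004]
ft_force: [-0.0, 0.2, -6.2]
width: 20.0
t 20.4 q [ 0.38  0.53  1.79 -0.    0.83 -0.14] w 20.0 F [-0.   0.2 -6.2]
grasp [542.3 230.2 124.3] jaw yaw 29.6 zaxis [ 0.003  0.001 -1.   ]
tool move mm [-420.5 -222.9    1.8]
rz (tool, deg) 29.6 alt 209.6
after-turn tool move [-475.7   14.2    2.6]
[363, 178, 28, 37, 381] top 144.6 [572.8 181.7 142.5]
```

```bash
python3 -m handwheel '[{"gripper":0.95,"tx":0,"ty":0,"tz":0,"rx":0,"ry":0,"rz":7.2},{"gripper":0.95,"tx":0,"ty":0,"tz":0,"rx":0,"ry":0,"rz":7.3},{"gripper":0.95,"tx":0,"ty":0,"tz":0,"rx":0,"ry":0,"rz":7.3},{"gripper":0.95,"tx":0,"ty":0,"tz":0,"rx":0,"ry":0,"rz":7.2},{"gripper":0.95,"tx":-0.02,"ty":0,"tz":0,"rx":0,"ry":0,"rz":0},{"gripper":0.95,"tx":-0.04,"ty":0,"tz":0,"rx":0,"ry":0,"rz":0},{"gripper":0.95,"tx":-0.04,"ty":0,"tz":0,"rx":0,"ry":0,"rz":0},{"gripper":0.95,"tx":-0.04,"ty":0,"tz":0,"rx":0,"ry":0,"rz":0}]'
python3 -m handwheel '[{"gripper":0.95,"tx":-0.04,"ty":0.003,"tz":0,"rx":0,"ry":0,"rz":0},{"gripper":0.95,"tx":-0.04,"ty":0.003,"tz":0,"rx":0,"ry":0,"rz":0},{"gripper":0.95,"tx":-0.04,"ty":0.003,"tz":0,"rx":0,"ry":0,"rz":0},{"gripper":0.95,"tx":-0.04,"ty":0.003,"tz":0,"rx":0,"ry":0,"rz":0},{"gripper":0.95,"tx":-0.04,"ty":0.002,"tz":0,"rx":0,"ry":0,"rz":0},{"gripper":0.95,"tx":-0.04,"ty":0,"tz":0,"rx":0,"ry":0,"rz":0},{"gripper":0.95,"tx":-0.03,"ty":0,"tz":0,"rx":0,"ry":0,"rz":0},{"gripper":0.95,"tx":-0.01,"ty":0,"tz":0,"rx":0,"ry":0,"rz":0}]'
python3 -m handwheel '[{"gripper":0.95,"tx":0,"ty":0,"tz":0,"rx":0,"ry":0,"rz":0}]'
python3 -c "
from h import *
go(556.6,-245.8,121,0.6)"
```

```text
t: 21.45
ee_pos: [542.1, 87.8, 284.4]
orientation: [-2.206, -2.235, 0.004]
ft_force: [0.2, -1.2, -6.1]
width: 19.8
t: 22.45
ee_pos: [559.0, -192.1, 284.4]
orientation: [-2.209, -2.232, 0.002]
ft_force: [0.1, 0.4, -7.1]
width: 19.6
t: 22.58
ee_pos: [559.4, -190.5, 284.7]
orientation: [-2.208, -2.232, 0.001]
ft_force: [-0.4, -0.5, -7.4]
width: 19.6
t 22.57 q [-0.35  0.53  1.78  0.    0.83 -0.36] w 19.6 F [-0.4 -0.5 -7.4]
grasp [ 559.1 -190.4  121.7] jaw yaw 0.6 zaxis [-0.002  0.001 -1.   ]
tool move mm [-55.4  -3.1   0.7]
rz (tool, deg) 0.0 alt 180.0
after-turn tool move [-55.4  -3.1   0.7]
```

```bash
python3 -m handwheel '[{"gripper":0.95,"tx":-0.015,"ty":-0.001,"tz":0,"rx":0,"ry":0,"rz":0},{"gripper":0.95,"tx":-0.025,"ty":-0.001,"tz":0,"rx":0,"ry":0,"rz":0},{"gripper":0.95,"tx":-0.0155,"ty":-0.001,"tz":0,"rx":0,"ry":0,"rz":0},{"gripper":0.95,"tx":0,"ty":0,"tz":0,"rx":0,"ry":0,"rz":0},{"gripper":0.95,"tx":0,"ty":0,"tz":0,"rx":0,"ry":0,"rz":0},{"gripper":0.95,"tx":0,"ty":0,"tz":0,"rx":0,"ry":0,"rz":0}]'
python3 -c "
from h import *
go(556.6,-245.8,121,0.6)
for n in ['scene','top']:
    p=viewer.get_image(n); W=cloud(p);im=cv2.cvtColor(p['image'],cv2.COLOR_RGB2HSV);H,S,V=[im[...,i].astype(int) for i in range(3)]
    m=((H<5)|(H>176))&(S>150)&(W[...,0]>500)&(W[...,0]<620)&(W[...,1]>-380)&(W[...,1]<-40)&(W[...,2]<155)
    q=W[m]; s=q[:,1]+245.8
    for a,b in [(-95,-60),(-60,-20),(20,60),(60,100),(100,132),(132,160)]:
        k=(s>a)&(s<b)
        if k.sum()>5: print(n,a,b,k.sum(),np.round(np.percentile(q[k,2],[5,50,85,95]),1),np.round(np.median(q[k],0)),'y',np.round(np.percentile(q[k,1],[1,99])))
    save(p,n+'12.png',(120,130,360,330) if n=='scene' else (320,150,540,330),3.3)
"
```

```text
t: 23.32
ee_pos: [557.8, -244.8, 285.6]
orientation: [-2.208, -2.234, 0.0]
ft_force: [-0.2, -0.2, -6.6]
width: 20.4
t 23.32 q [-0.43  0.55  1.74  0.    0.85 -0.45] w 20.4 F [-0.2 -0.2 -6.6]
grasp [ 557.7 -244.7  122.6] jaw yaw 0.7 zaxis [-0.  0. -1.]
tool move mm [-1.1 -1.1  1.6]
rz (tool, deg) 0.1 alt 180.1
after-turn tool move [-1.1 -1.1  1.6]
scene -95 -60 500 [107.4 134.1 140.8 141.4] [ 578. -319.  134.] y [-331. -306.]
scene -60 -20 562 [109.3 139.1 141.  141.7] [ 588. -287.  139.] y [-306. -266.]
scene 20 60 131 [113.9 122.  128.1 129.9] [ 568. -206.  122.] y [-225. -186.]
scene 60 100 186 [114.4 125.8 130.7 131.7] [ 567. -163.  126.] y [-185. -146.]
scene 100 132 176 [113.6 128.8 131.1 131.9] [ 565. -130.  129.] y [-145. -114.]
scene 132 160 358 [105.8 131.6 140.8 141.5] [ 570. -103.  132.] y [-113.  -88.]
top 20 60 136 [117.4 129.5 131.8 133.1] [ 558. -200.  129.] y [-215. -186.]
top 60 100 181 [116.1 129.6 132.1 132.9] [ 556. -165.  130.] y [-185. -147.]
top 100 132 137 [124.7 130.  131.7 132.8] [ 557. -131.  130.] y [-146. -115.]
top 132 160 235 [122.1 138.6 141.8 143.4] [554. -97. 139.] y [-113.  -89.]
```

View pics/scene12.png

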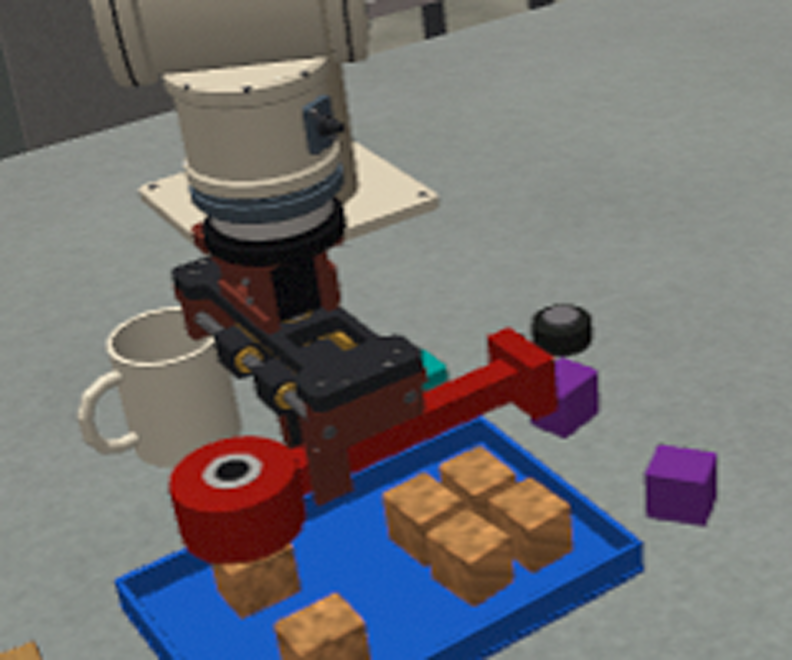

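View pics/top12.png

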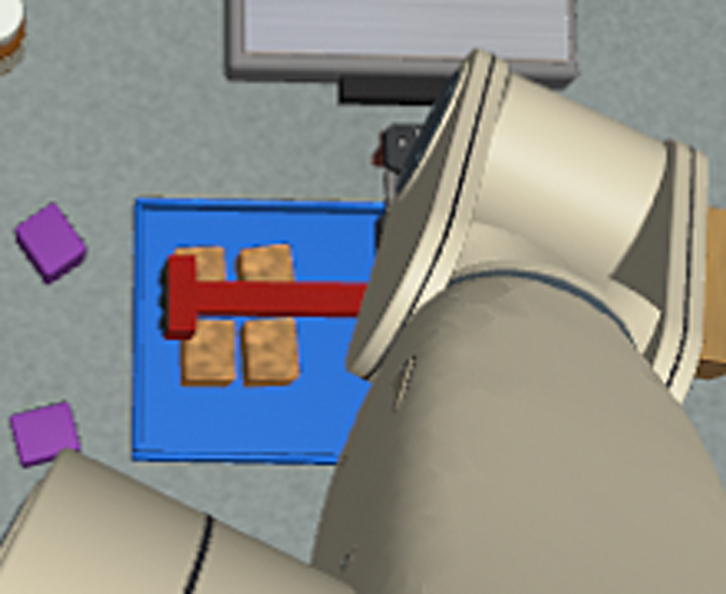

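```bash
python3 -m handwheel '[{"gripper":0.95,"tx":-0.002,"ty":-0.001,"tz":0,"rx":0,"ry":0,"rz":0},{"gripper":0.95,"tx":0,"ty":0,"tz":0,"rx":0,"ry":0,"rz":0},{"gripper":0.95,"tx":0,"ty":0,"tz":0,"rx":0,"ry":0,"rz":0},{"gripper":0.95,"tx":0,"ty":0,"tz":0,"rx":0,"ry":0,"rz":0},{"gripper":0.95,"tx":0,"ty":0,"tz":0,"rx":0,"ry":0,"rz":0},{"gripper":0.95,"tx":0,"ty":0,"tz":0,"rx":0,"ry":0,"rz":0}]'
python3 -c "
from h import *
go(556.6,-245.8,121,0.6)
print(np.abs(ctrl.get_obs()['qvel']).max())
p=viewer.get_image('scene'); save(p,'fin.png')"
```

```text
t: 24.18
ee_pos: [556.8, -247.5, 285.7]
orientation: [-2.209, -2.234, -0.0]
ft_force: [0.5, 0.3, -7.8]
width: 20.0
t 24.18 q [-0.44  0.55  1.74  0.    0.85 -0.45] w 20.0 F [ 0.5  0.3 -7.8]
grasp [ 556.8 -247.5  122.7] jaw yaw 0.6 zaxis [-0.  0. -1.]
tool move mm [ 1.7 -0.2  1.7]
rz (tool, deg) 0.0 alt 180.0
after-turn tool move [ 1.7 -0.2  1.7]
0.001843037802782646
```

View pics/fin.png

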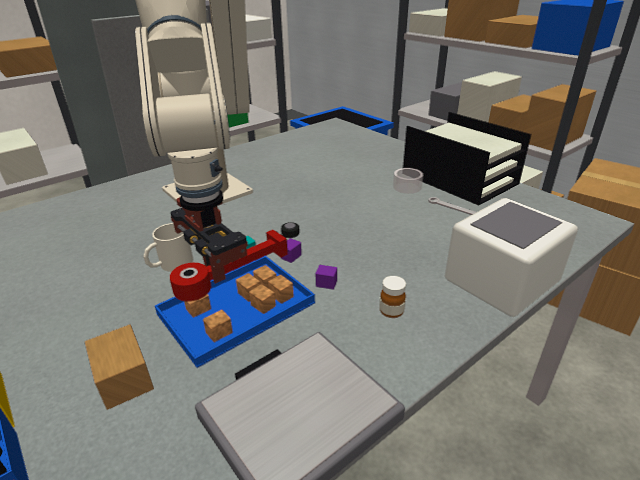

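The lever is held level over the tray with the hub at pixel (190,280) and the pedal at (278,240). All six blocks are flat, and the bystanders are where they were.

```bash
python3 -c "
from workcell import ctrl
print(ctrl.close_job())"
```

```text
the job is handed in; nothing more can be done
None
```

I spread the heap and handed the job in at about 24 s, with the arm still holding the lever over the tray. No verdict was reported.

- **Blocks:** I moved the two top blocks into the tray's empty half. In the top camera, all six tops measured about 45 mm high, so they lie flat in a single layer, with at least one in each quarter. The two low-x blocks left in the +y half are only about 19 mm past the lengthwise centre line at their centres.
- **Lever grip:** On the first lift the jaws had not fully closed, and they gripped the lever about 11 mm too high. I set it back down and gripped it again, within about 2 mm of the balance point in height and on it along the arm.
- **Lever hold:** It is level, with hub and pedal tops both at about 141 mm, so its underside is about 96 mm above the tray floor. It lies along the tray, pedal towards +y, with its middle within about 2 mm of the tray's centre. The arm was still, and the wrist force showed roughly the lever's weight.
- **Recognition:** In the scene camera the networks placed the lever points 30–40 mm off along the arm. I used the hub and pedal positions instead, and both cameras agreed on those.
- **Everything else:** The bystanders and the purple and turquoise look-alikes showed unmoved in the last picture. I checked that by eye, not by measuring.

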